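Pack one terminal kit into the carton's fitted pockets

TASK

Pack one customer kit: put the network terminal with the four blue sockets, the power adapter with the two steel pins, the wall socket and the orange-lidded tub of fixings each into the pulp pocket in the carton base that is shaped for it, standing upright as they are now and sitting right down on the pocket floor. Set them down rather than dropping them, and leave the two-socket terminal and the three-pin adapter, which are not part of this kit, where they stand.

Things in the scene. Friction and masses are not known exactly. Their poses are not given: they have to be found in the camera images.
- terminal: Ivory network terminal, 96 x 26 x 70 mm tall (x, y, z), standing on edge, socket panel up, vent slots on the broad faces. This one has four blue sockets: part of the kit, 0.13 to 0.25 kg. Origin: centre of its underside, x along its long side, z up. Grip with the fingertips 15 mm or more above its underside, to clear the pocket rim.
- adapter: Ivory plug-top power adapter, body 70 x 34 x 50 mm tall (x, y, z), on its back, pins up (18 mm above the body). This one has two round steel pins on a white face: part of the kit, 0.09 to 0.17 kg. Origin: centre of its underside, x along its long side, z up. Grip with the fingertips 15 mm or more above its underside, to clear the pocket rim.
- wall_socket: White wall socket, a square box 56 x 56 x 46 mm tall, one dark opening and two steel screw heads on its top. 0.06 to 0.13 kg. Origin: centre of its underside, x and y along its sides, z up. Grip with the fingertips 15 mm or more above its underside, to clear the pocket rim.
- fixings_tub: Round pale-grey tub of fixings with an orange lid, 44 mm across, 50 mm tall, upright. 0.07 to 0.14 kg. Origin: centre of its underside, z up. All loose parts start upright on the bench (z = 0). Grip with the fingertips 15 mm or more above its underside, to clear the pocket rim.
- terminal_pocket: Brown-grey pulp fitment 131 x 95 x 15 mm, fixed; one of four, 2 x 2 in any order, in a shallow cardboard carton base 272 x 200 mm, walls 18 mm. Origin: centre of its underside, 3 mm above the bench; x along its 131 mm side, z up. Dark-floored pocket in its middle, 12 mm deep (floor 3 mm above the origin): a slot 112 (x) by 42 (y) mm, for the terminal.
- adapter_pocket: Brown-grey pulp fitment 131 x 95 x 15 mm, fixed; one of four, 2 x 2 in any order, in a shallow cardboard carton base 272 x 200 mm, walls 18 mm. Origin: centre of its underside, 3 mm above the bench; x along its 131 mm side, z up. Dark-floored pocket in its middle, 12 mm deep (floor 3 mm above the origin): an oblong 86 (x) by 50 (y) mm, for the adapter.
- socket_pocket: Brown-grey pulp fitment 131 x 95 x 15 mm, fixed; one of four, 2 x 2 in any order, in a shallow cardboard carton base 272 x 200 mm, walls 18 mm. Origin: centre of its underside, 3 mm above the bench; x along its 131 mm side, z up. Dark-floored pocket in its middle, 12 mm deep (floor 3 mm above the origin): a square of 72 mm, for the wall socket.
- tub_pocket: Brown-grey pulp fitment 131 x 95 x 15 mm, fixed; one of four, 2 x 2 in any order, in a shallow cardboard carton base 272 x 200 mm, walls 18 mm. Origin: centre of its underside, 3 mm above the bench; x along its 131 mm side, z up. Dark-floored pocket in its middle, 12 mm deep (floor 3 mm above the origin): a round hole 60 mm across, for the tub.
- spare_terminal: Ivory network terminal, 96 x 26 x 70 mm tall (x, y, z), standing on edge, socket panel up, vent slots on the broad faces. This one has only two sockets, yellow: not in the kit, leave it. Origin: centre of its underside, x along its long side, z up. Equipment stands beyond x = 0.75 and |y| = 0.5; a part carried with its underside 0.12 m up clears all the loose parts and the carton.
- spare_adapter: Ivory plug-top power adapter, body 70 x 34 x 50 mm tall (x, y, z), on its back, pins up (18 mm above the body). This one has three flat brass pins on a black face: not in the kit, leave it. Origin: centre of its underside, x along its long side, z up. A tape roll 68 mm across and 19 mm tall, a screwdriver and a marker also lie about.
There are look-alikes about, which are no part of the job. What is shaped like the terminal_pocket but purple is not meant.

How it is judged (in metres and radians):
At the end, for the whole second after the job is handed in: Each of the four kit parts stands upright (0.1 rad), released and still, in its own pocket: underside within 3 mm of the pocket floor, centre within 14 mm of the pocket's centre. The two-socket terminal and the three-pin adapter still stand within 25 mm of where they were (horizontal distance between terminal and terminal_pocket below 0.014 m and z of terminal in the frame of terminal_pocket below 0.006 m and angle between each of terminal, adapter, wall_socket, fixings_tub, spare_terminal, spare_adapter's own z axis and vertical below 0.1 rad and linear speed of each of terminal, adapter, wall_socket, fixings_tub below 0.02 m/s and angular speed of each of terminal, adapter, wall_socket, fixings_tub below 0.2 rad/s and horizontal distance between adapter and adapter_pocket below 0.014 m and z of adapter in the frame of adapter_pocket below 0.006 m and horizontal distance between wall_socket and socket_pocket below 0.014 m and z of wall_socket in the frame of socket_pocket below 0.006 m and horizontal distance between fixings_tub and tub_pocket below 0.014 m and z of fixings_tub in the frame of tub_pocket below 0.006 m and distance of each of spare_terminal, spare_adapter from where it was at the start of the episode below 0.025 m); the robot touches nothing.
It fails at once if the two-socket terminal that does not belong is pushed or carried off its place (distance of spare_terminal from where it was at the start of the episode above 0.025 m).
It fails at once if the three-pin adapter that does not belong is pushed or carried off its place (distance of spare_adapter from where it was at the start of the episode above 0.025 m).
It fails at once if a kit part is dropped (falls free faster than 0.8 m/s, a fall of over 30 mm) ((linear speed of terminal above 0.8 m/s and contact force between terminal and the fingers below 0.05 N) or (linear speed of adapter above 0.8 m/s and contact force between adapter and the fingers below 0.05 N) or (linear speed of wall_socket above 0.8 m/s and contact force between wall_socket and the fingers below 0.05 N) or (linear speed of fixings_tub above 0.8 m/s and contact force between fixings_tub and the fingers below 0.05 N)).
It also fails if it takes over 104 s, if anything falls off the work surface, if the arm or the gripper's body presses on something with over 40 N, if the wrist force passes 120 N, or if a joint passes its speed limit or range.

ROBOT

A 6-joint arm with a two-finger parallel gripper is mounted at the origin on the work surface. World frame = base frame: x ahead of the robot, y to its left, z up, the work surface at z = 0. Lengths are in m, angles in degrees, forces in N, time in s.
With the tool pointing down it reaches from about 0.4 to 0.825 m from the base axis. Payload 7 kg.
Tool frame: the origin (TCP) lies on the front face of the gripper's body, between the roots of the fingers; the fingertips stand 66 mm ahead of it and the grasp point (between the pads) lies 47 mm ahead of it (ctrl.grasp_offset is the z of the grasp point in the tool frame, in m); z points along the fingers, y is the direction in which the jaws open and shut (so a half turn about z gives the same grasp; the last joint's range is limited). The gripper opens to 88 mm and grips with 3 to 60 N. Pads are 19 mm wide; open, the fingers measure 130 mm over their backs; the gripper's body (78 mm by 193 mm) begins 47 mm behind the grasp point.
Start: joints at [-51.446, 20.546, 0.682, 0, -70.136, -16.507], TCP at [0.253, -0.626, 0.292] pointing down, gripper open.
Joint ranges: [-176.03, 176.03], [-82.01, 121.73], [-58.28, 71.71], [-173.87, 95.51], [-174.79, -0.11], [-173.66, 173.66]. Speed limits (degrees/s): [136.94, 136.94, 172.46, 180, 180, 180].

INTERFACE

Orientations are given as [roll, pitch, yaw] about the fixed x, y, z axes, in that order (R = Rz(yaw) Ry(pitch) Rx(roll)).
In Python, from plant import ctrl gives the robot as it stands.
- The arm moves only by the shell command python3 -m creep 'ROWS'. ROWS is JSON, a list of rows, each a list of 7 numbers: the turn, a rotation vector about the tool's x, y, z in rad, then the shift along the tool's x, y, z in m, then the opening, from 0 (shut) to 1 (fully open). In form: [[wx, wy, wz, dx, dy, dz, grip], ...]. A call has 1 to 12 rows; each row is the pose to reach, as a shift and turn from the pose commanded when the call began, along the tool's axes at that moment; what a row does not reach only later rows make up. A row lasts 1/12 s, in which the tool goes at most 41.7 mm and 7.16 degrees, less where a joint would pass 70% of its speed; a pose out of reach is approached as far as the arm can. A call with a gripper value outside its range is refused whole. The fingers move at their own pace and stop on an object; the grip force is fixed at half the most. Time passes only in rows, so rows that repeat a pose let the fingers close. It gives the time, the measured TCP pose, the force and the opening at its end, in the units of the state.
- ctrl.get_obs(): the state, without advancing time (a new reading comes with each control period).
- ctrl.snapshot(name): name is "scene" or "top"; returns the picture (420x560x3 uint8, blue, green, red); there is no depth.
- ctrl.camera_model(name): a dict with "K" (3x3 intrinsics, pixels), "distortion" ([k1, k2, p1, p2, k3] as OpenCV has them; the pictures are not rectified), "rvec" (rotation vector, rad) and "tvec" (3), from world to camera coordinates, as OpenCV has them. Camera axes: x right, y down, z forward; pixel columns grow to the right and rows downward; lengths in m; the calibration is good to about 2 mm. A picture is of the moment at which its call begins. camera_model takes no time and is no camera call.
- ctrl.close_job(): hands the job in, once; it reports no verdict.
The state is a dict: "clock": time; "joint_pos": joint angles; "qvel": joint speeds; "tau": joint torques, N m; "tool_pos": TCP position; "orientation": TCP orientation; "force": force on the tool from outside, world axes, zero at the start; "moment": the same for the moment, N m; "opening": finger opening in m.
Only numpy, scipy, OpenCV 4.12 (cv2) and the standard library are available. Lean on these libraries where they do the work, as an engineer would, in place of code of your own. Each camera call takes 0.05 s, during which the arm holds its last target.

## Working session

There is one attempt and no reset: what is moved stays moved. The work goes in short steps, Python scripts to look and compute and a shell command to move; the robot and the scene stay as the last step left them, time stands still between calls to the robot, and variables do not carry over. Pictures are saved under pics/ and viewed, and the job is handed in when it is done.

```bash
ls; mkdir -p pics
python3 - <<'E'
from plant import ctrl
import cv2
for n in("scene","top"):
    cv2.imwrite(f"pics/{n}0.png",ctrl.snapshot(n)); print(ctrl.camera_model(n))
print(ctrl.get_obs(), ctrl.grasp_offset)
E
```

```text
pics
{'K': array([[428.5278198 ,   0.        , 278.13273297],
       [  0.        , 428.5278198 , 210.81369242],
       [  0.        ,   0.        ,   1.        ]]), 'distortion': array([-0.00215117,  0.        ,  0.        ,  0.        ,  0.        ]), 'rvec': array([ 1.19680517,  2.17623026, -1.10104333]), 'tvec': array([ 0.25581593, -0.19107416,  1.37567708])}
{'K': array([[533.86470404,   0.        , 282.98576429],
       [  0.        , 533.86470404, 208.75073332],
       [  0.        ,   0.        ,   1.        ]]), 'distortion': array([-0.18336724,  0.        ,  0.        ,  0.        ,  0.        ]), 'rvec': array([ 2.12607728, -2.07502989,  0.24343982]), 'tvec': array([-0.02193052,  0.44170717,  1.66321444])}
{'clock': 0.1, 'joint_pos': array([-5.14455385e+01,  2.05867206e+01,  6.40553373e-01, -1.63235626e-02,
       -7.01345377e+01, -1.65071733e+01]), 'qvel': array([-0.06310798, -0.05068953,  0.1021644 ,  0.04670288, -0.02928691,
        0.02003347]), 'tau': array([-1.49534964e-03, -5.84159768e+01,  2.93750060e+01,  7.01540977e+00,
        1.01879615e-02, -9.84885355e-05]), 'tool_pos': array([ 0.25324121, -0.62535069,  0.29133926]), 'orientation': array([ 1.79918261e+02, -8.21939073e-03, -1.57958264e+02]), 'force': array([ 0.4346247 ,  0.25417344, -0.03331579]), 'moment': array([0.01113754, 0.01821832, 0.03177886]), 'opening': 0.08748866773170122} 0.0468
```

View pics/scene0.png

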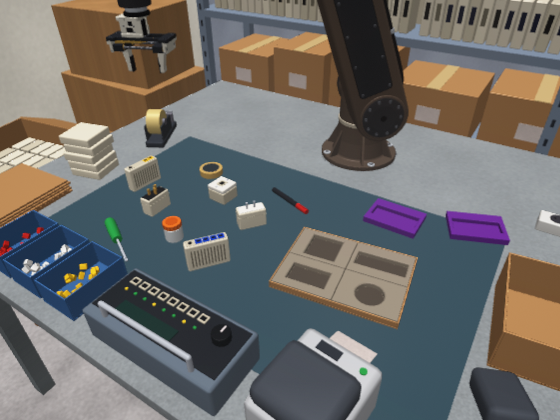

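View pics/top0.png

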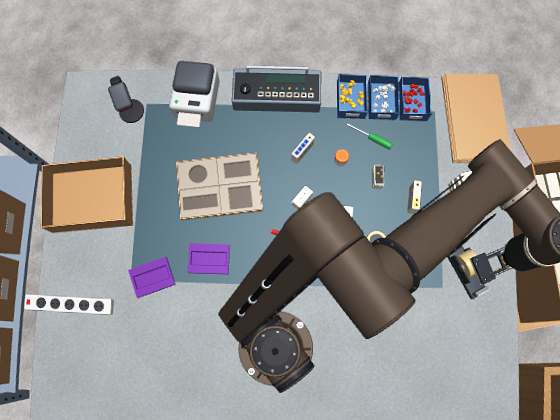

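Run:
```python
import cv2
a=cv2.imread("pics/top0.png")[135:245,160:280]; cv2.imwrite("pics/c1.png",cv2.resize(a,None,fx=5,fy=5,interpolation=2))
a=cv2.imread("pics/top0.png")[115:245,270:430]; cv2.imwrite("pics/c2.png",cv2.resize(a,None,fx=4.5,fy=4.5,interpolation=2))
a=cv2.imread("pics/scene0.png")[150:320,115:315]; cv2.imwrite("pics/c3.png",cv2.resize(a,None,fx=3.5,fy=3.5,interpolation=2))
a=cv2.imread("pics/scene0.png")[220:320,265:425]; cv2.imwrite("pics/c4.png",cv2.resize(a,None,fx=5,fy=5,interpolation=2))
```

```text
(no output)
```

View pics/c1.png

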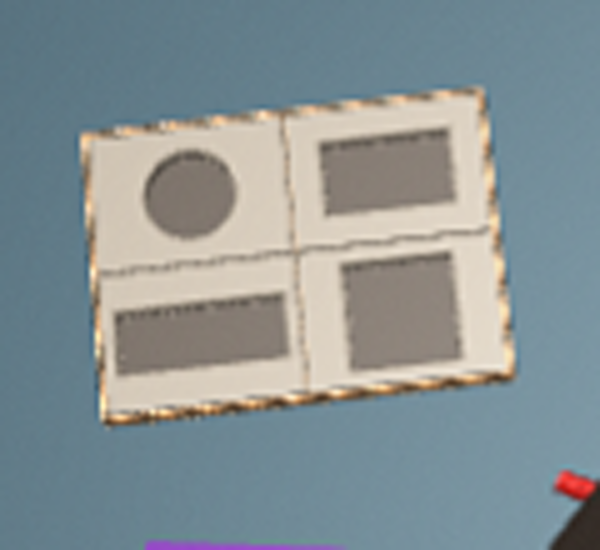

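View pics/c2.png

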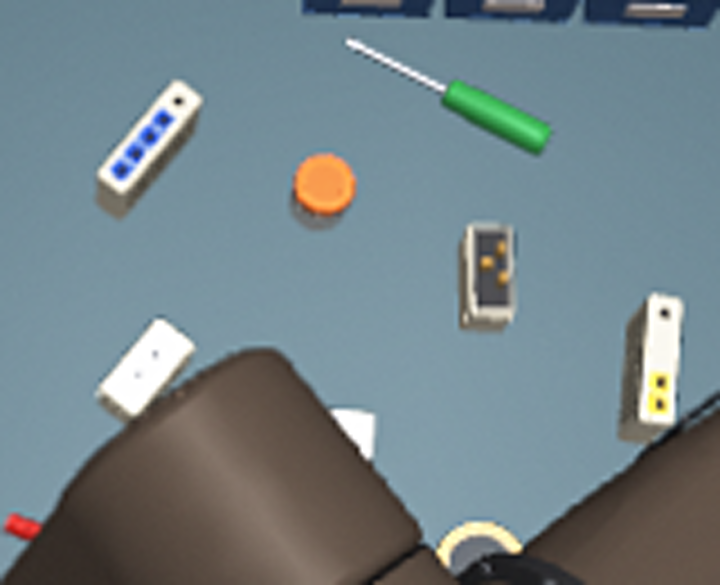

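View pics/c3.png

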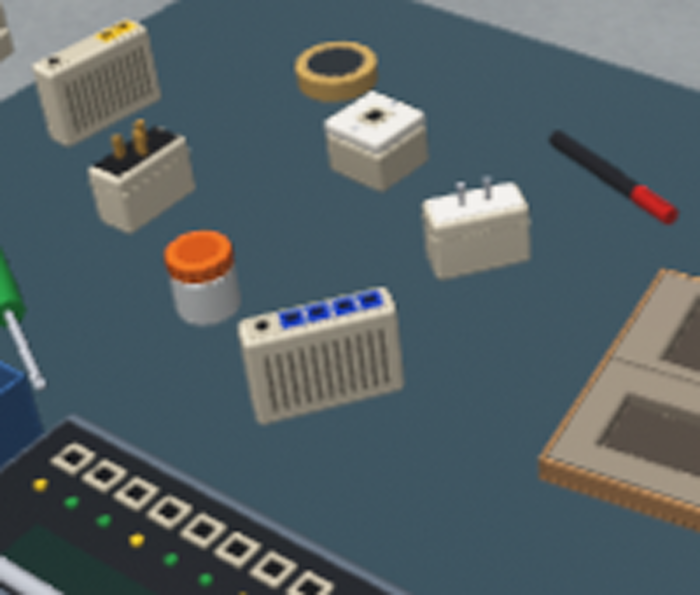

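```bash
cat > h.py <<'E'
import numpy as np, cv2
from plant import ctrl
def cam(n):
    m=ctrl.camera_model(n); R=cv2.Rodrigues(m["rvec"])[0]; return m,R,-R.T@m["tvec"]
def cast(n,px,z):
    m,R,c=cam(n); p=cv2.undistortPoints(np.float64(px).reshape(-1,1,2),m["K"],m["distortion"]).reshape(-1,2)
    d=np.c_[p,np.ones(len(p))]@R; return (c+d*((z-c[2])/d[:,2])[:,None])[:,:2]
def proj(n,P):
    m=ctrl.camera_model(n); return cv2.projectPoints(np.float64(P).reshape(-1,3),m["rvec"],m["tvec"],m["K"],m["distortion"])[0].reshape(-1,2)
def rect(n,cnt,z):
    w=cast(n,cnt.reshape(-1,2),z); (c,s,a)=cv2.minAreaRect((w*1000).astype(np.float32))
    if s[0]<s[1]: s=s[::-1]; a+=90
    return np.round([c[0],c[1],s[0],s[1],(a+90)%180-90],1)
def blobs(mask,amin):
    return [c for c in cv2.findContours(mask.astype(np.uint8),cv2.RETR_EXTERNAL,cv2.CHAIN_APPROX_NONE)[0] if cv2.contourArea(c)>amin]
E
python3 - <<'E'
from h import *
print(cam("top")[2],cam("scene")[2])
im=cv2.imread("pics/top0.png"); hsv=cv2.cvtColor(im,cv2.COLOR_BGR2HSV)
r=np.s_[145:225,170:270]
g=cv2.cvtColor(im,cv2.COLOR_BGR2GRAY)
b=im.astype(int)
warm=(b[...,2]>b[...,0]+3)
m=np.zeros(g.shape,bool); m[r]=warm[r]
for c in blobs(m,1000): print("carton",rect("top",c,.018))
d=np.zeros(g.shape,bool); d[r]=(g[r]<165)&warm[r]
d=cv2.morphologyEx(d.astype(np.uint8),cv2.MORPH_OPEN,np.ones((3,3)))
for c in blobs(d,80): print("pocket",rect("top",c,.018),cv2.minAreaRect(c)[0],cv2.contourArea(c))
def zone(m,x0,y0,x1,y1):
    q=np.zeros(m.shape,np.uint8); q[y0:y1,x0:x1]=m[y0:y1,x0:x1]; return q
org=(b[...,2]-b[...,0]>90)&(b[...,1]>60)
for c in blobs(zone(org,325,140,360,170),20): print("tub",rect("top",c,.05))
blue=b[...,0]-b[...,2]>80
print("blue",rect("top",np.vstack(blobs(zone(blue,285,125,320,165),1)),.07))
bright=(g>205)&(hsv[...,1]<60)
for nm,z in (("term",(285,125,320,170,.07)),("adap",(285,180,320,215,.05)),("sock",(340,200,356,222,.046))):
    for c in blobs(zone(bright,*z[:4]),20): print(nm,rect("top",c,z[4]),cv2.contourArea(c))
E
```

```text
[ 0.05267421 -0.01327516  1.72015047] [1.15875907 0.44869103 0.67111275]
carton [524.  204.7 274.4 205.5 -81.9]
pocket [468.4 264.1 114.3  44.4 -82.1] (199.5853729248047, 201.26829528808594) 405.0
pocket [487.  132.7  74.1  73.2   7.9] (239.64022827148438, 196.76219177246094) 440.5
pocket [563.8 277.4  59.9  57.4   3.4] (197.5, 173.5) 237.0
pocket [583.2 145.8  87.   53.  -81.2] (236.96923828125, 168.75384521484375) 353.5
tub [ 6.279e+02 -2.019e+02  4.560e+01  3.990e+01 -1.000e-01]
blue [647.9 -65.8  61.4  12.3 -37.9]
term [654.  -71.1  93.8  24.6 -37.4] 176.0
adap [486.4 -72.3  68.3  32.9 -38.1] 187.0
sock [ 446.5 -227.    39.6   21.3   36.7] 43.5
```

Run:
```python
from h import *
im=cv2.imread("pics/scene0.png"); hsv=cv2.cvtColor(im,cv2.COLOR_BGR2HSV);b=im.astype(int);g=cv2.cvtColor(im,cv2.COLOR_BGR2GRAY)
def zone(m,x0,y0,x1,y1):
    q=np.zeros(m.shape,np.uint8); q[y0:y1,x0:x1]=m[y0:y1,x0:x1]; return q
for t in (190,205,215):
  for nm,z in (("term",(180,228,235,275,.07)),("adap",(233,195,270,235,.05)),("sock",(205,172,240,205,.046))):
    m=cv2.morphologyEx(zone(g>t,*z[:4]),cv2.MORPH_CLOSE,np.ones((3,3)))
    for c in blobs(m,20): print(t,nm,rect("scene",c,z[4]),cv2.contourArea(c))
blue=b[...,0]-b[...,2]>80
print("blue",rect("scene",np.vstack(blobs(zone(blue,180,228,235,275),1)),.07))
org=(b[...,2]-b[...,0]>110)
for c in blobs(zone(org,155,210,190,240),20): print("tub",rect("scene",c,.05))
```

```text
190 term [655.7 -69.4  91.9  23.  -37.8] 66.5
190 adap [487.3 -71.9  66.9  33.5 -37.4] 185.0
190 sock [ 433.1 -206.    57.4   53.8   -4.1] 208.5
205 adap [486.9 -72.4  64.8  30.5 -37.6] 152.0
205 sock [ 432.3 -206.3   55.8   52.5   -3.8] 197.0
215 adap [486.8 -72.5  64.8  30.2 -37.6] 145.0
215 sock [ 432.6 -206.4   53.6   52.6   -4. ] 184.5
blue [644.7 -67.4  63.   14.9 -37. ]
tub [ 630.7 -197.6   48.6   43.8   72.6]
```

```bash
cat >> h.py <<'E'
from scipy.spatial.transform import Rotation as Ro
def go(x,y,z,yaw):
    o=ctrl.get_obs(); R=Ro.from_euler("xyz",o["orientation"],degrees=True)
    T=Ro.from_euler("xyz",[180,0,yaw],degrees=True)
    d=R.inv().apply(np.array([x,y,z])-o["tool_pos"]); w=(R.inv()*T).as_rotvec()
    print("clk %.2f"%o["clock"],"pos",np.round(o["tool_pos"],4),"ori",np.round(o["orientation"],2),"open %.4f"%o["opening"],"F",np.round(o["force"],1))
    print("w",np.round(w,4),"d",np.round(d,4),"q6",o["joint_pos"][5].round(1))
E
python3 -c "
from h import *
print(cast('scene',[[211,170]],.019))
go(.655,-.070,.20,-37.5)"
```

```text
[[ 0.36089964 -0.30598108]]
clk 0.10 pos [ 0.2532 -0.6254  0.2913] ori [ 1.7992e+02 -1.0000e-02 -1.5796e+02] open 0.0875 F [ 0.4  0.3 -0. ]
w [ 1.0000e-03  1.4000e-03 -2.1024e+00] d [-0.5808  0.3639  0.0918] q6 -16.5
```

```bash
python3 -m creep '[[0,0,-2.1,-0.581,0.364,0.05,1],[0,0,-2.1,-0.581,0.364,0.05,1],[0,0,-2.1,-0.581,0.364,0.05,1],[0,0,-2.1,-0.581,0.364,0.05,1],[0,0,-2.1,-0.581,0.364,0.05,1],[0,0,-2.1,-0.581,0.364,0.05,1],[0,0,-2.1,-0.581,0.364,0.05,1],[0,0,-2.1,-0.581,0.364,0.05,1],[0,0,-2.1,-0.581,0.364,0.05,1],[0,0,-2.1,-0.581,0.364,0.05,1],[0,0,-2.1,-0.581,0.364,0.05,1],[0,0,-2.1,-0.581,0.364,0.05,1]]'; python3 -c "
from h import *
go(.655,-.070,.20,-37.5)"
```

```text
clock: 1.1
tool_pos: [0.5463, -0.2196, 0.2555]
orientation: [180.0, 0.0, -71.6]
force: [0.8, -1.1, 0.3]
opening: 0.0879
clk 1.10 pos [ 0.5463 -0.2196  0.2555] ori [ 1.7999e+02  1.0000e-02 -7.1650e+01] open 0.0879 F [ 0.8 -1.1  0.3]
w [ 2.00e-04  3.00e-04 -5.96e-01] d [-0.1078 -0.1503  0.0555] q6 21.2
```

```bash
python3 -m creep '[[0,0,-0.59,-0.107,-0.149,0.05,1],[0,0,-0.59,-0.107,-0.149,0.05,1],[0,0,-0.59,-0.107,-0.149,0.05,1],[0,0,-0.59,-0.107,-0.149,0.05,1],[0,0,-0.59,-0.107,-0.149,0.05,1],[0,0,-0.59,-0.107,-0.149,0.05,1],[0,0,-0.59,-0.107,-0.149,0.05,1],[0,0,-0.59,-0.107,-0.149,0.05,1]]'; python3 -c "
from h import *
go(.655,-.070,.089,-37.5)
for n in('top','scene'): cv2.imwrite(f'pics/{n}1.png',ctrl.snapshot(n))"
```

```text
clock: 1.77
tool_pos: [0.6539, -0.0739, 0.2054]
orientation: [180.0, 0.0, -38.3]
force: [-0.1, 0.6, 0.2]
opening: 0.0875
clk 1.77 pos [ 0.6539 -0.0739  0.2054] ori [ 1.7995e+02  4.0000e-02 -3.8260e+01] open 0.0875 F [-0.1  0.6  0.2]
w [ 0.0008  0.0007 -0.0132] d [-0.0015 -0.0038  0.1164] q6 41.2
```

View pics/top1.png

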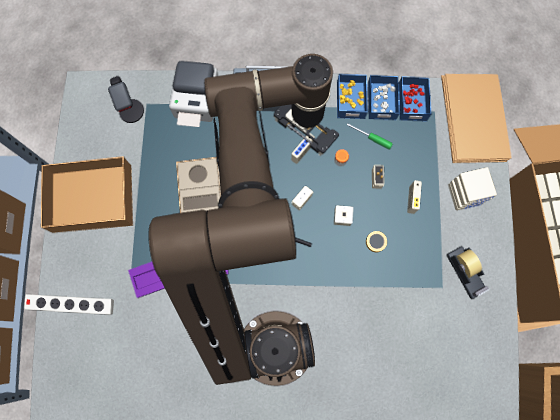

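View pics/scene1.png

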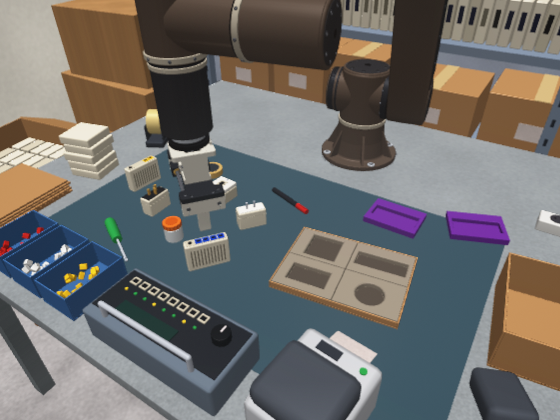

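Run:
```python
from h import *
print(ctrl.get_obs()["joint_pos"].round(1))
im=cv2.imread("pics/top1.png"); g=cv2.cvtColor(im,cv2.COLOR_BGR2GRAY)
def zone(m,x0,y0,x1,y1):
    q=np.zeros(m.shape,np.uint8); q[y0:y1,x0:x1]=m[y0:y1,x0:x1]; return q
for t in(190,205):
  for nm,z in (("adap",(288,180,318,215,.05)),("sock",(330,200,360,228,.046))):
    for c in blobs(zone(g>t,*z[:4]),20): print(nm,rect("top",c,z[4]),cv2.contourArea(c))
```

```text
[ 10.4  22.5  -8.1   0.  -59.4  41.3]
adap [486.4 -71.8  68.8  33.4 -37.9] 192.0
sock [ 430.8 -207.1   56.6   56.4   -3.1] 267.5
adap [486.4 -72.3  68.3  32.9 -38.1] 187.0
sock [ 4.320e+02 -2.066e+02  5.590e+01  5.510e+01 -3.000e-01] 256.5
```

```bash
python3 -m creep '[[0,0,0,0,0,0.03,1],[0,0,0,0,0,0.06,1],[0,0,0,0,0,0.06,1],[0,0,0,0,0,0.06,1]]'; python3 -c "
from h import *
go(.655,-.070,.089,-37.5)"
```

```text
clock: 2.2
tool_pos: [0.6532, -0.075, 0.1453]
orientation: [179.9, 0.1, -38.3]
force: [0.2, 0.1, 0.7]
opening: 0.0876
clk 2.20 pos [ 0.6532 -0.075   0.1453] ori [ 1.7987e+02  1.0000e-01 -3.8290e+01] open 0.0876 F [0.2 0.1 0.7]
w [ 0.0023  0.0018 -0.0139] d [-0.0016 -0.0051  0.0563] q6 41.3
```

```bash
python3 -m creep '[[0.002,0.002,-0.013,-0.0016,-0.005,0.01,1],[0.002,0.002,-0.013,-0.0016,-0.005,0.03,1],[0.002,0.002,-0.013,-0.0016,-0.005,0.045,1],[0.002,0.002,-0.013,-0.0016,-0.005,0.056,1],[0.002,0.002,-0.013,-0.0016,-0.005,0.056,1],[0.002,0.002,-0.013,-0.0016,-0.005,0.056,1]]'; python3 -c "
from h import *
go(.655,-.070,.089,-37.5)
a=ctrl.snapshot('scene')[120:300,120:300];cv2.imwrite('pics/g1.png',cv2.resize(a,None,fx=3,fy=3,interpolation=2))"
```

```text
clock: 2.7
tool_pos: [0.6566, -0.0689, 0.0904]
orientation: [-179.9, -0.1, -37.4]
force: [0.4, -0.3, 0.0]
opening: 0.0875
clk 2.70 pos [ 0.6566 -0.0689  0.0904] ori [-1.7988e+02 -1.4000e-01 -3.7440e+01] open 0.0875 F [ 0.4 -0.3  0. ]
w [-0.0021 -0.0025  0.0011] d [-0.0006  0.0019  0.0013] q6 41.6
```

View pics/g1.png

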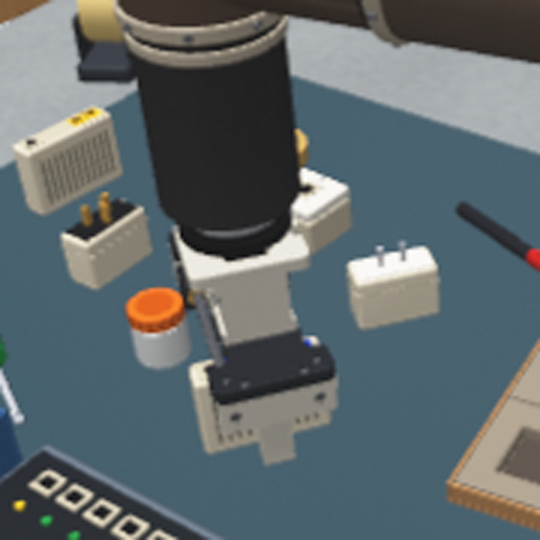

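The gripper straddles the terminal (crop centre at about (270,400)), with one finger in front of the near face. I'll close now.

```bash
python3 -m creep '[[0,0,0,0,0,0,0],[0,0,0,0,0,0,0],[0,0,0,0,0,0,0],[0,0,0,0,0,0,0],[0,0,0,0,0,0,0],[0,0,0,0,0,0,0],[0,0,0,0,0,0,0],[0,0,0,0,0,0,0],[0,0,0,0,0,0,0],[0,0,0,0,0,0,0]]'; python3 -c "
from h import *
go(.655,-.070,.089,-37.5)"
```

```text
clock: 3.58
tool_pos: [0.6559, -0.0691, 0.0897]
orientation: [-179.9, -0.1, -37.5]
force: [-0.7, -1.2, 0.2]
opening: 0.0267
clk 3.58 pos [ 0.6559 -0.0691  0.0897] ori [-1.7992e+02 -9.0000e-02 -3.7460e+01] open 0.0267 F [-0.7 -1.2  0.2]
w [-0.0014 -0.0017  0.0007] d [-0.0002  0.0013  0.0007] q6 41.6
```

```bash
python3 -m creep '[[0,0,0,0,0,-0.02,0],[0,0,0,0,0,-0.05,0],[0,0,0,0,0,-0.08,0],[0,0,0,0,0,-0.11,0],[0,0,0,0,0,-0.13,0],[0,0,0,0,0,-0.13,0],[0,0,0,0,0,-0.13,0]]'; python3 -c "
from h import *
go(.468,.2634,.22,-82)"
```

```text
clock: 4.17
tool_pos: [0.6562, -0.0687, 0.221]
orientation: [-179.8, -0.2, -37.5]
force: [0.6, -0.4, -2.3]
opening: 0.0262
clk 4.17 pos [ 0.6562 -0.0687  0.221 ] ori [-179.76   -0.2   -37.46] open 0.0262 F [ 0.6 -0.4 -2.3]
w [-0.0054 -0.0018  0.7773] d [-0.3514 -0.1492  0.0004] q6 41.6
```

```bash
python3 -m creep '[[-0.003,-0.002,0.777,-0.351,-0.149,0,0],[-0.003,-0.002,0.777,-0.351,-0.149,0,0],[-0.003,-0.002,0.777,-0.351,-0.149,0,0],[-0.003,-0.002,0.777,-0.351,-0.149,0,0],[-0.003,-0.002,0.777,-0.351,-0.149,0,0],[-0.003,-0.002,0.777,-0.351,-0.149,0,0],[-0.003,-0.002,0.777,-0.351,-0.149,0,0],[-0.003,-0.002,0.777,-0.351,-0.149,0,0],[-0.003,-0.002,0.777,-0.351,-0.149,0,0],[-0.003,-0.002,0.777,-0.351,-0.149,0,0],[-0.003,-0.002,0.777,-0.351,-0.149,0,0],[-0.003,-0.002,0.777,-0.351,-0.149,0,0]]'; python3 -m creep '[[0,0,0,0,0,0,0],[0,0,0,0,0,0,0]]'; python3 -c "
from h import *
go(.468,.2634,.096,-82)"
```

```text
clock: 5.17
tool_pos: [0.4665, 0.2636, 0.218]
orientation: [179.8, -0.0, -81.8]
force: [0.2, -0.2, -2.1]
opening: 0.0259
clock: 5.33
tool_pos: [0.4679, 0.2618, 0.2186]
orientation: [179.9, -0.0, -82.0]
force: [-0.1, -0.6, -1.5]
opening: 0.0258
clk 5.33 pos [0.4679 0.2618 0.2186] ori [ 1.7989e+02 -2.0000e-02 -8.2040e+01] open 0.0258 F [-0.1 -0.6 -1.5]
w [ 0.0019 -0.0003 -0.0006] d [-0.0016 -0.0006  0.1226] q6 -42.2
```

Descend to a little above the floor, then look.

```bash
python3 -m creep '[[0,0,0,-0.0015,-0.0005,0.02,0],[0,0,0,-0.0015,-0.0005,0.05,0],[0,0,0,-0.0015,-0.0005,0.08,0],[0,0,0,-0.0015,-0.0005,0.09,0],[0,0,0,-0.0015,-0.0005,0.09,0],[0,0,0,-0.0015,-0.0005,0.09,0]]'; python3 -c "
from h import *
go(.468,.2634,.096,-82)
a=ctrl.snapshot('scene')[170:330,240:440];cv2.imwrite('pics/g2.png',cv2.resize(a,None,fx=3.5,fy=3.5,interpolation=2))"
```

```text
clock: 5.83
tool_pos: [0.4686, 0.2639, 0.1296]
orientation: [179.9, -0.0, -82.0]
force: [0.2, 0.1, -0.9]
opening: 0.0256
clk 5.83 pos [0.4686 0.2639 0.1296] ori [ 1.7993e+02 -2.0000e-02 -8.2020e+01] open 0.0256 F [ 0.2  0.1 -0.9]
w [ 0.0011 -0.0004 -0.0003] d [0.0004 0.0006 0.0336] q6 -42.3
```

View pics/g2.png

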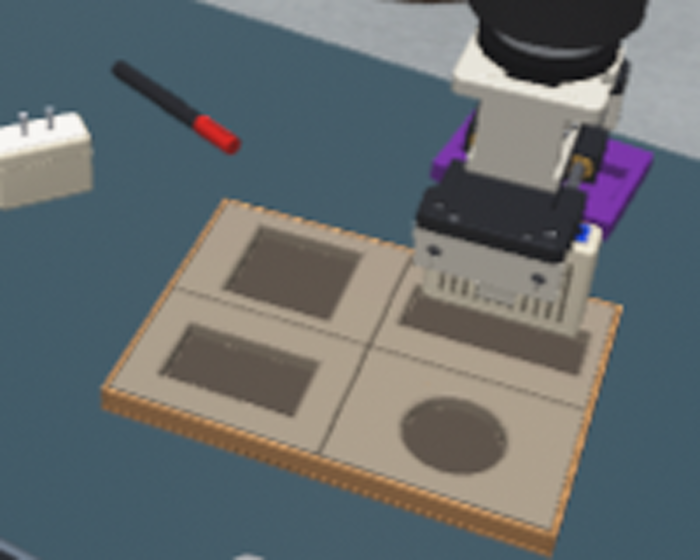

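The terminal hangs above its slot in line with it (crop (510,290)), so I lower it.

```bash
python3 -m creep '[[0,0,0,0,0,0.01,0],[0,0,0,0,0,0.02,0],[0,0,0,0,0,0.026,0],[0,0,0,0,0,0.030,0],[0,0,0,0,0,0.032,0],[0,0,0,0,0,0.033,0],[0,0,0,0,0,0.033,0]]'; python3 -c "
from h import *
go(.468,.2634,.096,-82)
a=ctrl.snapshot('scene')[170:330,240:440];cv2.imwrite('pics/g3.png',cv2.resize(a,None,fx=3.5,fy=3.5,interpolation=2))"
```

```text
clock: 6.47
tool_pos: [0.468, 0.2645, 0.0962]
orientation: [180.0, 0.0, -82.0]
force: [0.3, -0.7, -1.8]
opening: 0.0255
clk 6.47 pos [0.468  0.2645 0.0962] ori [ 1.7995e+02  2.0000e-02 -8.1960e+01] open 0.0255 F [ 0.3 -0.7 -1.8]
w [0.0008 0.0004 0.0006] d [0.0011 0.0001 0.0002] q6 -42.3
```

View pics/g3.png

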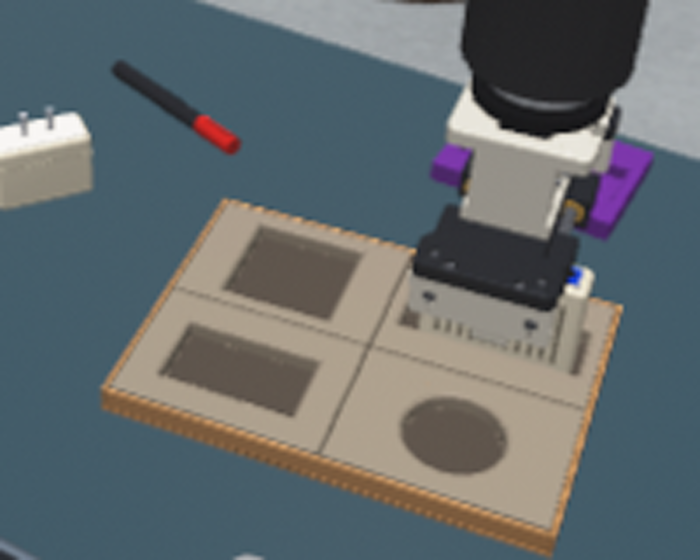

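In the slot, with clearance at both ends, but still bearing the load. I'll creep down to contact.

```bash
python3 -m creep '[[0,0,0,0,0,0.001,0],[0,0,0,0,0,0.001,0],[0,0,0,0,0,0.001,0]]'; python3 -m creep '[[0,0,0,0,0,0.0005,0],[0,0,0,0,0,0.001,0],[0,0,0,0,0,0.001,0]]'
```

```text
clock: 6.77
tool_pos: [0.4682, 0.2647, 0.0958]
orientation: [-180.0, 0.1, -82.0]
force: [-0.7, 0.4, 0.2]
opening: 0.0257
clock: 7.02
tool_pos: [0.4683, 0.2648, 0.0957]
orientation: [-180.0, 0.1, -81.9]
force: [-4.7, -0.2, 12.3]
opening: 0.0262
```

```bash
python3 -m creep '[[0,0,0,0,0,-0.0005,0.8],[0,0,0,0,0,-0.0005,0.8],[0,0,0,0,0,-0.0005,0.8],[0,0,0,0,0,-0.0005,0.8],[0,0,0,0,0,-0.0005,0.8],[0,0,0,0,0,-0.0005,0.8]]'; python3 -m creep '[[0,0,0,0,0,-0.03,0.8],[0,0,0,0,0,-0.07,0.8],[0,0,0,0,0,-0.11,0.8],[0,0,0,0,0,-0.13,0.8],[0,0,0,0,0,-0.13,0.8]]'; python3 -c "
from h import *
go(.628,-.200,.2,8)"
```

```text
clock: 7.52
tool_pos: [0.468, 0.2644, 0.0947]
orientation: [180.0, 0.0, -82.0]
force: [-0.2, -0.5, -0.2]
opening: 0.0603
clock: 7.93
tool_pos: [0.47, 0.2659, 0.2304]
orientation: [-179.6, 0.3, -81.9]
force: [0.4, 0.1, -0.0]
opening: 0.0701
clk 7.93 pos [0.47   0.2659 0.2304] ori [-179.61    0.32  -81.93] open 0.0701 F [ 0.4  0.1 -0. ]
w [-9.7000e-03 -1.0000e-03 -1.5695e+00] d [ 0.4837 -0.0908  0.0283] q6 -42.3
```

```bash
python3 -m creep '[[0,0,0,0.484,-0.091,0.03,0.9],[0,0,0,0.484,-0.091,0.03,0.9],[0,0,0,0.484,-0.091,0.03,0.9],[0,0,0,0.484,-0.091,0.03,0.9],[0,0,0,0.484,-0.091,0.03,0.9],[0,0,0,0.484,-0.091,0.03,0.9],[0,0,0,0.484,-0.091,0.03,0.9],[0,0,0,0.484,-0.091,0.03,0.9],[0,0,0,0.484,-0.091,0.03,0.9],[0,0,0,0.484,-0.091,0.03,0.9],[0,0,0,0.484,-0.091,0.03,0.9],[0,0,0,0.484,-0.091,0.03,0.9]]';python3 -m creep '[[0,0,0,0,0,0,0.9],[0,0,0,0,0,0,0.9],[0,0,0,0,0,0,0.9]]';  python3 -c "
from h import *
go(.628,-.201,.082,-82)
for n in('top','scene'): cv2.imwrite(f'pics/{n}2.png',ctrl.snapshot(n))"
```

```text
clock: 8.93
tool_pos: [0.6259, -0.2049, 0.1936]
orientation: [179.9, 0.0, -82.0]
force: [0.8, 1.5, -0.2]
opening: 0.0788
clock: 9.18
tool_pos: [0.6252, -0.2024, 0.1936]
orientation: [179.9, 0.1, -82.0]
force: [-0.8, -0.4, -0.6]
opening: 0.0788
clk 9.18 pos [ 0.6252 -0.2024  0.1936] ori [ 1.7989e+02  7.0000e-02 -8.2040e+01] open 0.0788 F [-0.8 -0.4 -0.6]
w [ 0.002   0.0012 -0.0008] d [-0.0008 -0.0032  0.1116] q6 9.0
```

View pics/scene2.png

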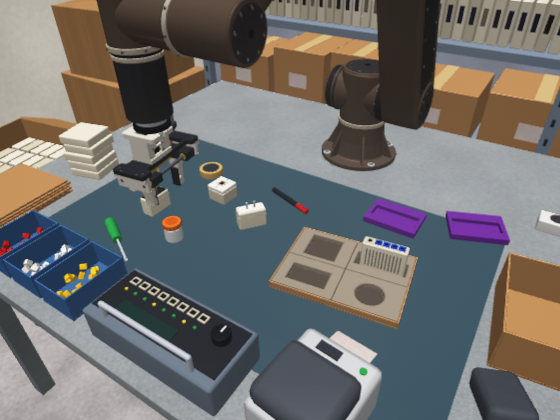

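View pics/top2.png

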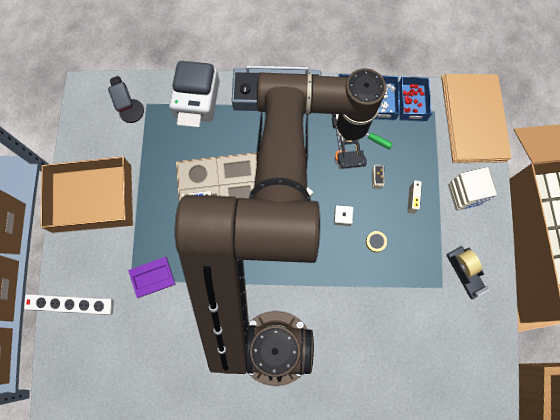

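The terminal stands in its slot (scene (384,255)), and the gripper is above the tub. Descend.

```bash
python3 -m creep '[[0,0,0,-0.001,-0.003,0.02,0.9],[0,0,0,-0.001,-0.003,0.05,0.9],[0,0,0,-0.001,-0.003,0.08,0.9],[0,0,0,-0.001,-0.003,0.10,0.9],[0,0,0,-0.001,-0.003,0.11,0.9],[0,0,0,-0.001,-0.003,0.11,0.9],[0,0,0,-0.001,-0.003,0.11,0.9]]'; python3 -c "
from h import *
go(.628,-.201,.082,-82)
a=ctrl.snapshot('scene')[120:300,80:260];cv2.imwrite('pics/g4.png',cv2.resize(a,None,fx=3,fy=3,interpolation=2))"
```

```text
clock: 9.87
tool_pos: [0.6289, -0.2, 0.0852]
orientation: [180.0, 0.0, -81.9]
force: [0.1, -0.4, 0.0]
opening: 0.079
clk 9.87 pos [ 0.6289 -0.2     0.0852] ori [ 1.7997e+02  2.0000e-02 -8.1890e+01] open 0.0790 F [ 0.1 -0.4  0. ]
w [0.0005 0.0003 0.0019] d [0.0009 0.0011 0.0032] q6 8.9
```

View pics/g4.png

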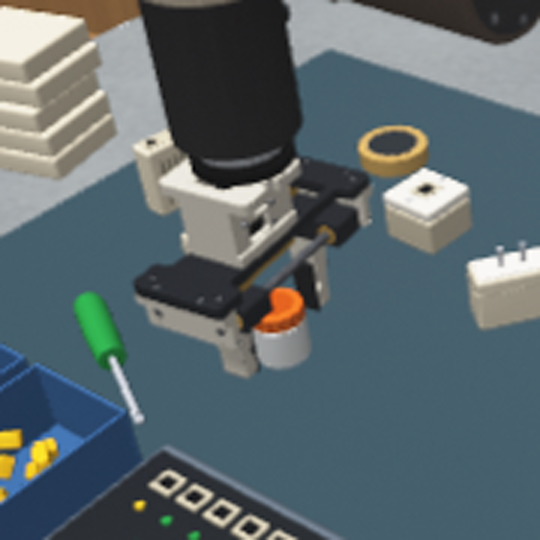

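The tub lies between the fingers (fingers at crop (240,350) and (310,280), tub at (283,325)). Close.

```bash
python3 -m creep '[[0,0,0,0.001,0.001,0.001,0],[0,0,0,0.001,0.001,0.001,0],[0,0,0,0.001,0.001,0.001,0],[0,0,0,0.001,0.001,0.001,0],[0,0,0,0.001,0.001,0.001,0],[0,0,0,0.001,0.001,0.001,0],[0,0,0,0.001,0.001,0.001,0],[0,0,0,0.001,0.001,0.001,0],[0,0,0,0.001,0.001,0.001,0]]';  python3 -m creep '[[0,0,0,0,0,-0.02,0],[0,0,0,0,0,-0.05,0],[0,0,0,0,0,-0.08,0],[0,0,0,0,0,-0.11,0],[0,0,0,0,0,-0.13,0],[0,0,0,0,0,-0.13,0],[0,0,0,0,0,-0.13,0]]'; python3 -c "
from h import *
go(.563,.277,.215,-82)"
```

```text
clock: 10.67
tool_pos: [0.6275, -0.2019, 0.0837]
orientation: [180.0, 0.0, -82.0]
force: [-1.1, 0.1, 3.7]
opening: 0.043
clock: 11.25
tool_pos: [0.6282, -0.2018, 0.2148]
orientation: [-179.9, 0.0, -82.0]
force: [-0.6, 0.2, -1.9]
opening: 0.0434
clk 11.25 pos [ 0.6282 -0.2018  0.2148] ori [-1.7987e+02  2.0000e-02 -8.1980e+01] open 0.0434 F [-0.6  0.2 -1.9]
w [-0.0023  0.0004  0.0003] d [-0.4832 -0.0022 -0.    ] q6 9.0
```

```bash
python3 -m creep '[[0,0,0,-0.483,-0.002,0,0],[0,0,0,-0.483,-0.002,0,0],[0,0,0,-0.483,-0.002,0,0],[0,0,0,-0.483,-0.002,0,0],[0,0,0,-0.483,-0.002,0,0],[0,0,0,-0.483,-0.002,0,0],[0,0,0,-0.483,-0.002,0,0],[0,0,0,-0.483,-0.002,0,0],[0,0,0,-0.483,-0.002,0,0],[0,0,0,-0.483,-0.002,0,0],[0,0,0,-0.483,-0.002,0,0],[0,0,0,-0.483,-0.002,0,0]]';python3 -m creep '[[0,0,0,0,0,0,0],[0,0,0,0,0,0,0],[0,0,0,0,0,0,0]]';  python3 -c "
from h import *
go(.563,.277,.0897,-82)"
```

```text
clock: 12.25
tool_pos: [0.5609, 0.2801, 0.2121]
orientation: [179.9, 0.0, -81.9]
force: [1.5, -0.2, -0.4]
opening: 0.0433
clock: 12.5
tool_pos: [0.5616, 0.2762, 0.2123]
orientation: [179.8, -0.0, -82.0]
force: [-0.5, -0.3, -1.2]
opening: 0.043
clk 12.50 pos [0.5616 0.2762 0.2123] ori [ 1.7983e+02 -3.0000e-02 -8.1960e+01] open 0.0430 F [-0.5 -0.3 -1.2]
w [ 0.003  -0.0006  0.0007] d [-0.0006 -0.0018  0.1226] q6 -35.9
```

```bash
python3 -m creep '[[0,0,0,-0.0006,-0.001,0.02,0],[0,0,0,-0.0006,-0.001,0.05,0],[0,0,0,-0.0006,-0.001,0.08,0],[0,0,0,-0.0006,-0.001,0.10,0],[0,0,0,-0.0006,-0.001,0.11,0],[0,0,0,-0.0006,-0.001,0.115,0],[0,0,0,-0.0006,-0.001,0.117,0],[0,0,0,-0.0006,-0.001,0.117,0]]'; python3 -c "
from h import *
go(.563,.277,.0897,-82)
a=ctrl.snapshot('scene')[170:330,240:440];cv2.imwrite('pics/g5.png',cv2.resize(a,None,fx=3.5,fy=3.5,interpolation=2))"
```

```text
clock: 13.17
tool_pos: [0.5637, 0.2772, 0.0974]
orientation: [-180.0, 0.0, -82.0]
force: [-0.3, -0.2, -1.5]
opening: 0.0438
clk 13.17 pos [0.5637 0.2772 0.0974] ori [-1.800e+02  5.000e-02 -8.201e+01] open 0.0438 F [-0.3 -0.2 -1.5]
w [-0.0001  0.0009 -0.0001] d [0.0001 0.0007 0.0077] q6 -35.9
```

View pics/g5.png

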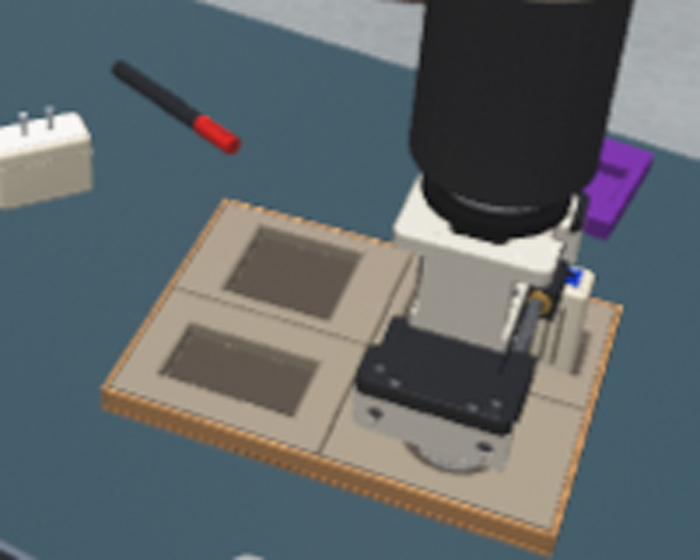

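The tub is inside its round pocket (crop (455,455)) and not yet down. Lower to contact.

```bash
python3 -m creep '[[0,0,0,0,0,0.003,0],[0,0,0,0,0,0.006,0],[0,0,0,0,0,0.007,0],[0,0,0,0,0,0.007,0],[0,0,0,0,0,0.007,0]]'; python3 -m creep '[[0,0,0,0,0,0.0005,0],[0,0,0,0,0,0.001,0],[0,0,0,0,0,0.001,0]]'
```

```text
clock: 13.63
tool_pos: [0.5631, 0.2775, 0.09]
orientation: [180.0, 0.0, -82.0]
force: [-0.6, -0.3, -1.0]
opening: 0.0433
clock: 13.88
tool_pos: [0.5632, 0.2776, 0.0897]
orientation: [180.0, 0.0, -82.0]
force: [-2.2, -0.7, 5.0]
opening: 0.0436
```

```bash
python3 -m creep '[[0,0,0,0,0,-0.0005,0.75],[0,0,0,0,0,-0.0005,0.75],[0,0,0,0,0,-0.0005,0.75],[0,0,0,0,0,-0.0005,0.75],[0,0,0,0,0,-0.0005,0.75]]'; python3 -m creep '[[0,0,0,0,0,-0.03,0.75],[0,0,0,0,0,-0.07,0.75],[0,0,0,0,0,-0.11,0.75],[0,0,0,0,0,-0.14,0.75],[0,0,0,0,0,-0.14,0.75],[0,0,0,0,0,-0.14,0.75]]'; python3 -c "
from h import *
go(.4867,-.0722,.2,-37.8)"
```

```text
clock: 14.3
tool_pos: [0.5631, 0.2774, 0.0892]
orientation: [180.0, 0.0, -82.0]
force: [-0.0, -0.3, -0.2]
opening: 0.0647
clock: 14.8
tool_pos: [0.5639, 0.278, 0.2319]
orientation: [-179.8, 0.2, -82.0]
force: [0.2, -0.0, -1.1]
opening: 0.0658
clk 14.80 pos [0.5639 0.278  0.2319] ori [-179.81    0.19  -81.97] open 0.0658 F [ 0.2 -0.  -1.1]
w [-0.0045  0.0019 -0.771 ] d [0.3361 0.1254 0.0303] q6 -35.9
```

```bash
python3 -m creep '[[0,0,-0.771,0.336,0.125,0.02,0.8],[0,0,-0.771,0.336,0.125,0.02,0.8],[0,0,-0.771,0.336,0.125,0.02,0.8],[0,0,-0.771,0.336,0.125,0.02,0.8],[0,0,-0.771,0.336,0.125,0.02,0.8],[0,0,-0.771,0.336,0.125,0.02,0.8],[0,0,-0.771,0.336,0.125,0.02,0.8],[0,0,-0.771,0.336,0.125,0.02,0.8],[0,0,-0.771,0.336,0.125,0.02,0.8],[0,0,-0.771,0.336,0.125,0.02,0.8],[0,0,-0.771,0.336,0.125,0.02,0.8],[0,0,-0.771,0.336,0.125,0.02,0.8]]';python3 -m creep '[[0,0,0,0,0,0,0.8],[0,0,0,0,0,0,0.8],[0,0,0,0,0,0,0.8]]';  python3 -c "
from h import *
go(.4867,-.0722,.083,-37.8)
a=ctrl.snapshot('scene')[120:330,200:440];cv2.imwrite('pics/g6.png',cv2.resize(a,None,fx=3,fy=3,interpolation=2))"
```

```text
clock: 15.8
tool_pos: [0.486, -0.0729, 0.2084]
orientation: [179.9, 0.1, -37.9]
force: [0.0, 0.1, -0.4]
opening: 0.0702
clock: 16.05
tool_pos: [0.4865, -0.0719, 0.209]
orientation: [180.0, 0.1, -37.7]
force: [0.3, -0.2, -0.3]
opening: 0.0702
clk 16.05 pos [ 0.4865 -0.0719  0.209 ] ori [ 1.7999e+02  6.0000e-02 -3.7720e+01] open 0.0702 F [ 0.3 -0.2 -0.3]
w [0.0002 0.0011 0.0014] d [4.00e-04 1.00e-04 1.26e-01] q6 37.8
```

View pics/g6.png

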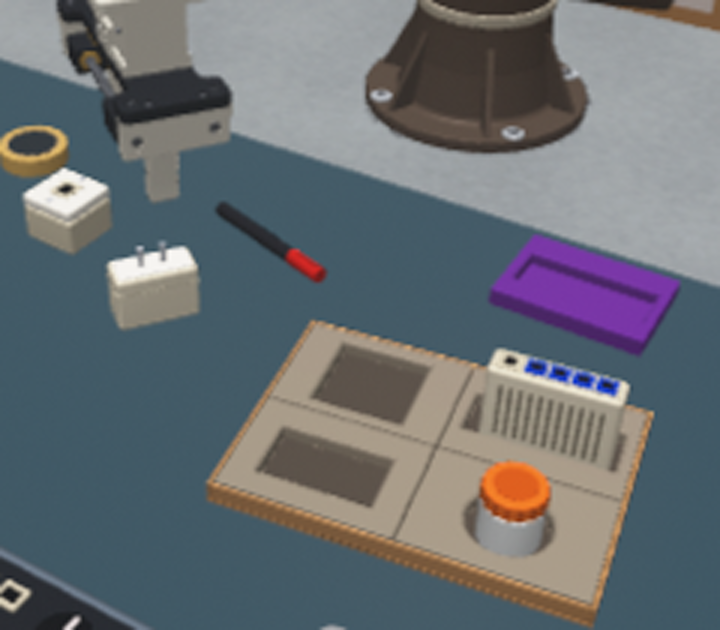

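Terminal and tub both sit in their pockets. Next the adapter (crop (153,285)), below the gripper.

```bash
python3 -m creep '[[0,0,0,0.0004,0,0.02,0.8],[0,0,0,0.0004,0,0.05,0.8],[0,0,0,0.0004,0,0.08,0.8],[0,0,0,0.0004,0,0.11,0.8],[0,0,0,0.0004,0,0.122,0.8],[0,0,0,0.0004,0,0.122,0.8],[0,0,0,0.0004,0,0.122,0.8]]'; python3 -c "
from h import *
go(.4867,-.0722,.084,-37.8)
a=ctrl.snapshot('scene')[120:300,150:330];cv2.imwrite('pics/g7.png',cv2.resize(a,None,fx=3,fy=3,interpolation=2))"
```

```text
clock: 16.68
tool_pos: [0.4865, -0.0727, 0.0869]
orientation: [179.9, 0.1, -37.8]
force: [0.4, 0.4, 1.0]
opening: 0.0701
clk 16.68 pos [ 0.4865 -0.0727  0.0869] ori [ 1.7992e+02  1.0000e-01 -3.7750e+01] open 0.0701 F [0.4 0.4 1. ]
w [0.0014 0.0018 0.0008] d [-0.0002 -0.0005  0.0029] q6 37.9
```

View pics/g7.png

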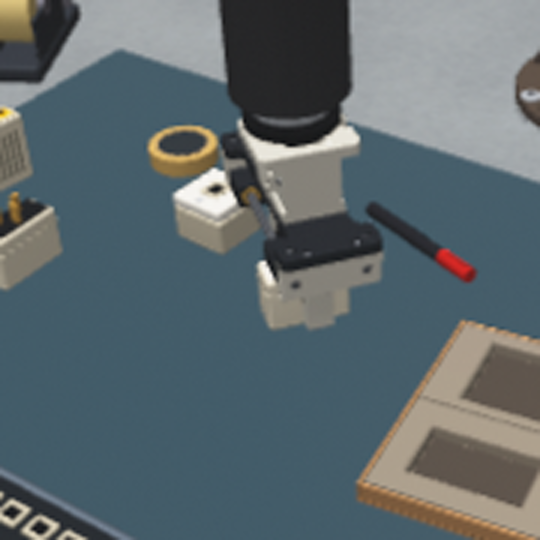

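```bash
python3 -m creep '[[0,0,0,0,0,0.002,0.8],[0,0,0,0,0,0.002,0],[0,0,0,0,0,0.002,0],[0,0,0,0,0,0.002,0],[0,0,0,0,0,0.002,0],[0,0,0,0,0,0.002,0],[0,0,0,0,0,0.002,0],[0,0,0,0,0,0.002,0],[0,0,0,0,0,0.002,0],[0,0,0,0,0,0.002,0]]';  python3 -m creep '[[0,0,0,0,0,-0.02,0],[0,0,0,0,0,-0.05,0],[0,0,0,0,0,-0.08,0],[0,0,0,0,0,-0.11,0],[0,0,0,0,0,-0.13,0],[0,0,0,0,0,-0.13,0],[0,0,0,0,0,-0.13,0]]'; python3 -c "
from h import *
go(.582,.146,.215,-82)"
```

```text
clock: 17.57
tool_pos: [0.4864, -0.0731, 0.0853]
orientation: [180.0, 0.1, -37.8]
force: [-2.4, -0.2, 4.3]
opening: 0.0337
clock: 18.15
tool_pos: [0.487, -0.0728, 0.216]
orientation: [-179.9, -0.0, -37.8]
force: [-0.4, -0.0, -1.2]
opening: 0.0339
clk 18.15 pos [ 0.487  -0.0728  0.216 ] ori [-1.7986e+02 -3.0000e-02 -3.7810e+01] open 0.0339 F [-0.4 -0.  -1.2]
w [-2.600e-03  4.000e-04  7.712e-01] d [-0.0591 -0.2311  0.0016] q6 37.8
```

```bash
python3 -m creep '[[0,0,0.771,-0.059,-0.231,0,0],[0,0,0.771,-0.059,-0.231,0,0],[0,0,0.771,-0.059,-0.231,0,0],[0,0,0.771,-0.059,-0.231,0,0],[0,0,0.771,-0.059,-0.231,0,0],[0,0,0.771,-0.059,-0.231,0,0],[0,0,0.771,-0.059,-0.231,0,0],[0,0,0.771,-0.059,-0.231,0,0],[0,0,0.771,-0.059,-0.231,0,0],[0,0,0.771,-0.059,-0.231,0,0],[0,0,0.771,-0.059,-0.231,0,0],[0,0,0.771,-0.059,-0.231,0,0]]';python3 -m creep '[[0,0,0,0,0,0,0],[0,0,0,0,0,0,0]]';  python3 -c "
from h import *
go(.582,.146,.0913,-82)"
```

```text
clock: 19.15
tool_pos: [0.5813, 0.1447, 0.2153]
orientation: [180.0, 0.0, -82.0]
force: [0.3, -0.1, -1.9]
opening: 0.0339
clock: 19.32
tool_pos: [0.5816, 0.1451, 0.2155]
orientation: [180.0, 0.1, -82.0]
force: [0.2, 0.3, -1.6]
opening: 0.034
clk 19.32 pos [0.5816 0.1451 0.2155] ori [ 1.7999e+02  5.0000e-02 -8.2000e+01] open 0.0340 F [ 0.2  0.3 -1.6]
w [ 0.0002  0.0009 -0.    ] d [-0.0007 -0.0006  0.1242] q6 -24.6
```

```bash
python3 -m creep '[[0,0,0,-0.0008,-0.0006,0.02,0],[0,0,0,-0.0008,-0.0006,0.05,0],[0,0,0,-0.0008,-0.0006,0.08,0],[0,0,0,-0.0008,-0.0006,0.10,0],[0,0,0,-0.0008,-0.0006,0.11,0],[0,0,0,-0.0008,-0.0006,0.115,0],[0,0,0,-0.0008,-0.0006,0.117,0],[0,0,0,-0.0008,-0.0006,0.117,0]]'; python3 -c "
from h import *
go(.582,.146,.0913,-82)
a=ctrl.snapshot('scene')[170:330,240:440];cv2.imwrite('pics/g8.png',cv2.resize(a,None,fx=3.5,fy=3.5,interpolation=2))"
```

```text
clock: 19.98
tool_pos: [0.5826, 0.1468, 0.0989]
orientation: [-180.0, 0.1, -82.0]
force: [0.2, -0.3, -0.4]
opening: 0.0337
clk 19.98 pos [0.5826 0.1468 0.0989] ori [-1.7998e+02  5.0000e-02 -8.1970e+01] open 0.0337 F [ 0.2 -0.3 -0.4]
w [-0.0004  0.0009  0.0006] d [0.0007 0.0007 0.0076] q6 -24.7
```

View pics/g8.png

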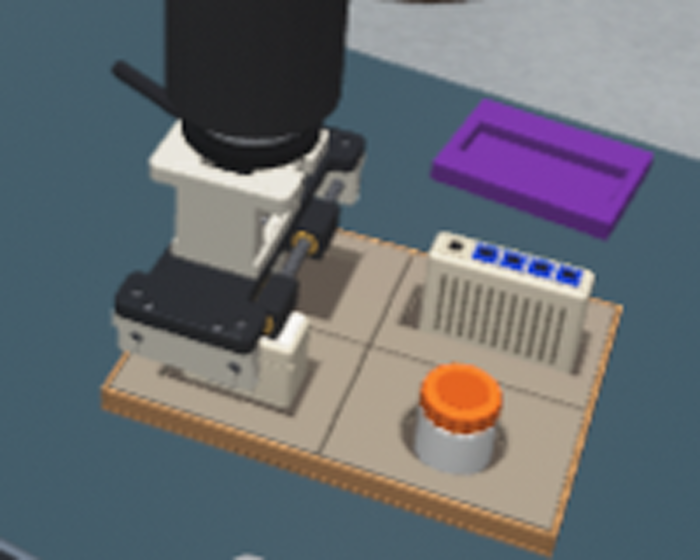

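The adapter is within its oblong (crop (240,370)). Lower to contact.

```bash
python3 -m creep '[[0,0,0,0,0,0.003,0],[0,0,0,0,0,0.006,0],[0,0,0,0,0,0.007,0],[0,0,0,0,0,0.007,0],[0,0,0,0,0,0.007,0]]'; python3 -m creep '[[0,0,0,0,0,0.0005,0],[0,0,0,0,0,0.001,0],[0,0,0,0,0,0.001,0]]'
```

```text
clock: 20.45
tool_pos: [0.582, 0.1466, 0.0914]
orientation: [180.0, 0.0, -82.0]
force: [-0.2, -0.9, 0.0]
opening: 0.0336
clock: 20.7
tool_pos: [0.5821, 0.1466, 0.0913]
orientation: [180.0, 0.0, -82.0]
force: [-4.4, -0.7, 8.4]
opening: 0.0339
```

```bash
python3 -m creep '[[0,0,0,0,0,-0.0005,0.65],[0,0,0,0,0,-0.0005,0.65],[0,0,0,0,0,-0.0005,0.65],[0,0,0,0,0,-0.0005,0.65],[0,0,0,0,0,-0.0005,0.65]]'; python3 -m creep '[[0,0,0,0,0,-0.03,0.65],[0,0,0,0,0,-0.07,0.65],[0,0,0,0,0,-0.11,0.65],[0,0,0,0,0,-0.14,0.65],[0,0,0,0,0,-0.14,0.65],[0,0,0,0,0,-0.14,0.65]]'; python3 -c "
from h import *
go(.432,-.2065,.2,-93)"
```

```text
clock: 21.12
tool_pos: [0.582, 0.1466, 0.0906]
orientation: [180.0, 0.0, -82.0]
force: [0.5, 0.1, 0.2]
opening: 0.0561
clock: 21.62
tool_pos: [0.5829, 0.147, 0.2332]
orientation: [-179.8, 0.1, -82.0]
force: [-1.3, -0.5, -1.8]
opening: 0.0568
clk 21.62 pos [0.5829 0.147  0.2332] ori [-1.7979e+02  1.5000e-01 -8.1980e+01] open 0.0568 F [-1.3 -0.5 -1.8]
w [-0.0035  0.0029  0.1924] d [0.329  0.1989 0.0316] q6 -24.7
```

```bash
python3 -m creep '[[0,0,0.192,0.329,0.199,0.02,1],[0,0,0.192,0.329,0.199,0.02,1],[0,0,0.192,0.329,0.199,0.02,1],[0,0,0.192,0.329,0.199,0.02,1],[0,0,0.192,0.329,0.199,0.02,1],[0,0,0.192,0.329,0.199,0.02,1],[0,0,0.192,0.329,0.199,0.02,1],[0,0,0.192,0.329,0.199,0.02,1],[0,0,0.192,0.329,0.199,0.02,1],[0,0,0.192,0.329,0.199,0.02,1],[0,0,0.192,0.329,0.199,0.02,1],[0,0,0.192,0.329,0.199,0.02,1]]';python3 -m creep '[[0,0,0,0,0,0,1],[0,0,0,0,0,0,1],[0,0,0,0,0,0,1]]';  python3 -c "
from h import *
go(.432,-.2065,.083,-93)
a=ctrl.snapshot('scene')[120:330,180:440];cv2.imwrite('pics/g9.png',cv2.resize(a,None,fx=3,fy=2.8,interpolation=2))"
```

```text
clock: 22.62
tool_pos: [0.4301, -0.2076, 0.2097]
orientation: [179.9, 0.0, -93.1]
force: [-0.2, -0.1, -0.3]
opening: 0.0874
clock: 22.87
tool_pos: [0.4314, -0.2062, 0.2105]
orientation: [179.9, 0.0, -92.9]
force: [0.0, -0.3, 0.2]
opening: 0.0873
clk 22.87 pos [ 0.4314 -0.2062  0.2105] ori [ 1.7994e+02  3.0000e-02 -9.2890e+01] open 0.0873 F [ 0.  -0.3  0.2]
w [0.001  0.0006 0.0019] d [ 0.0004 -0.0008  0.1275] q6 -0.9
```

View pics/g9.png

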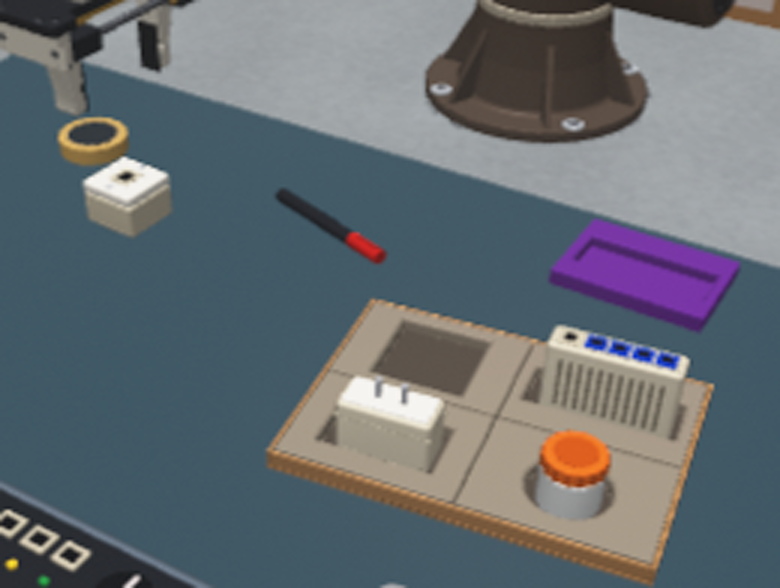

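Adapter seated. Descend on the wall socket (two views agree within 2 mm).

```bash
python3 -m creep '[[0,0,0,0.0003,-0.0008,0.02,1],[0,0,0,0.0003,-0.0008,0.05,1],[0,0,0,0.0003,-0.0008,0.08,1],[0,0,0,0.0003,-0.0008,0.11,1],[0,0,0,0.0003,-0.0008,0.125,1],[0,0,0,0.0003,-0.0008,0.125,1],[0,0,0,0.0003,-0.0008,0.125,1]]'; python3 -c "
from h import *
go(.432,-.2065,.083,-93)
a=ctrl.snapshot('scene')[100:280,120:300];cv2.imwrite('pics/g10.png',cv2.resize(a,None,fx=3,fy=3,interpolation=2))"
```

```text
clock: 23.5
tool_pos: [0.4316, -0.2069, 0.0853]
orientation: [179.8, 0.0, -92.9]
force: [0.2, -0.8, 0.5]
opening: 0.0875
clk 23.50 pos [ 0.4316 -0.2069  0.0853] ori [ 1.7984e+02  2.0000e-02 -9.2910e+01] open 0.0875 F [ 0.2 -0.8  0.5]
w [0.0028 0.0003 0.0016] d [-0.0004 -0.0003  0.0023] q6 -0.9
```

View pics/g10.png

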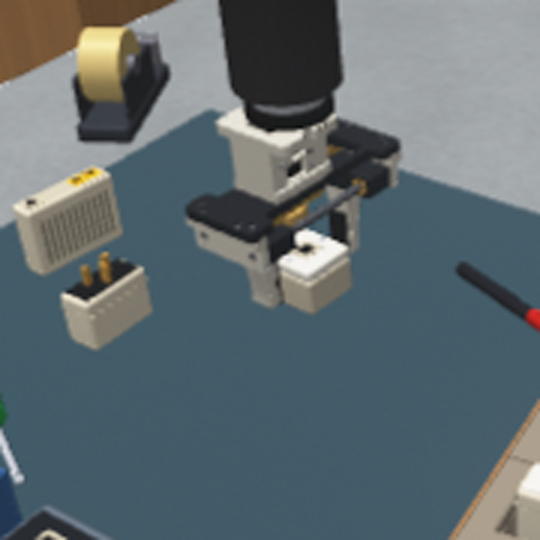

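The gripper straddles the socket (crop (315,270)). Lower 2 mm, close and lift.

```bash
python3 -m creep '[[0,0,0,0,0,0.002,1],[0,0,0,0,0,0.002,0],[0,0,0,0,0,0.002,0],[0,0,0,0,0,0.002,0],[0,0,0,0,0,0.002,0],[0,0,0,0,0,0.002,0],[0,0,0,0,0,0.002,0],[0,0,0,0,0,0.002,0],[0,0,0,0,0,0.002,0]]';  python3 -m creep '[[0,0,0,0,0,-0.02,0],[0,0,0,0,0,-0.05,0],[0,0,0,0,0,-0.08,0],[0,0,0,0,0,-0.11,0],[0,0,0,0,0,-0.13,0],[0,0,0,0,0,-0.13,0],[0,0,0,0,0,-0.13,0]]'; python3 -c "
from h import *
go(.4865,.133,.214,-82)"
```

```text
clock: 24.3
tool_pos: [0.4314, -0.2073, 0.0838]
orientation: [179.9, 0.0, -93.0]
force: [-1.9, 0.1, 5.7]
opening: 0.0555
clock: 24.88
tool_pos: [0.4322, -0.2073, 0.2145]
orientation: [-179.9, 0.0, -93.0]
force: [0.2, 0.3, -1.6]
opening: 0.0557
clk 24.88 pos [ 0.4322 -0.2073  0.2145] ori [-1.7988e+02  4.0000e-02 -9.2990e+01] open 0.0557 F [ 0.2  0.3 -1.6]
w [-0.0022  0.0006 -0.1918] d [-0.3427 -0.0365  0.0009] q6 -0.9
```

```bash
python3 -m creep '[[0,0,-0.192,-0.343,-0.0365,0,0],[0,0,-0.192,-0.343,-0.0365,0,0],[0,0,-0.192,-0.343,-0.0365,0,0],[0,0,-0.192,-0.343,-0.0365,0,0],[0,0,-0.192,-0.343,-0.0365,0,0],[0,0,-0.192,-0.343,-0.0365,0,0],[0,0,-0.192,-0.343,-0.0365,0,0],[0,0,-0.192,-0.343,-0.0365,0,0],[0,0,-0.192,-0.343,-0.0365,0,0],[0,0,-0.192,-0.343,-0.0365,0,0],[0,0,-0.192,-0.343,-0.0365,0,0],[0,0,-0.192,-0.343,-0.0365,0,0]]';python3 -m creep '[[0,0,0,0,0,0,0],[0,0,0,0,0,0,0]]';  python3 -c "
from h import *
go(.4865,.133,.0898,-82)"
```

```text
clock: 25.88
tool_pos: [0.4852, 0.1325, 0.2125]
orientation: [179.8, -0.0, -82.0]
force: [-0.2, -1.5, -0.8]
opening: 0.056
clock: 26.05
tool_pos: [0.4858, 0.1322, 0.2136]
orientation: [179.9, 0.0, -82.1]
force: [0.0, -0.3, -1.5]
opening: 0.0558
clk 26.05 pos [0.4858 0.1322 0.2136] ori [ 1.7994e+02  3.0000e-02 -8.2060e+01] open 0.0558 F [ 0.  -0.3 -1.5]
w [ 0.0011  0.0005 -0.001 ] d [-0.0007 -0.001   0.1238] q6 -29.6
```

```bash
python3 -m creep '[[0,0,0,-0.0008,-0.0006,0.02,0],[0,0,0,-0.0008,-0.0006,0.05,0],[0,0,0,-0.0008,-0.0006,0.08,0],[0,0,0,-0.0008,-0.0006,0.10,0],[0,0,0,-0.0008,-0.0006,0.11,0],[0,0,0,-0.0008,-0.0006,0.115,0],[0,0,0,-0.0008,-0.0006,0.116,0],[0,0,0,-0.0008,-0.0006,0.116,0]]'; python3 -c "
from h import *
go(.4865,.133,.0898,-82)
a=ctrl.snapshot('scene')[170:330,240:440];cv2.imwrite('pics/g11.png',cv2.resize(a,None,fx=3.5,fy=3.5,interpolation=2))"
```

```text
clock: 26.72
tool_pos: [0.487, 0.1343, 0.0985]
orientation: [-180.0, 0.1, -82.0]
force: [-0.4, -0.4, -0.8]
opening: 0.0558
clk 26.72 pos [0.487  0.1343 0.0985] ori [-1.7998e+02  5.0000e-02 -8.1980e+01] open 0.0558 F [-0.4 -0.4 -0.8]
w [-0.0003  0.0009  0.0003] d [0.0012 0.0007 0.0087] q6 -29.6
```

View pics/g11.png

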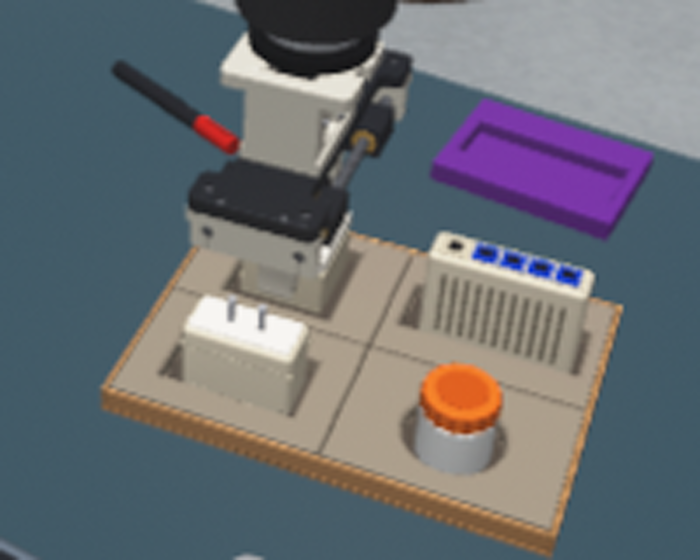

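The socket is over its pocket (crop (300,270)) with clearance all round. The gripper's body stays about 15 mm above the adapter pins.

```bash
python3 -m creep '[[0,0,0,0,0,0.003,0],[0,0,0,0,0,0.006,0],[0,0,0,0,0,0.007,0],[0,0,0,0,0,0.007,0],[0,0,0,0,0,0.007,0]]'; python3 -m creep '[[0,0,0,0,0,0.0005,0],[0,0,0,0,0,0.001,0],[0,0,0,0,0,0.001,0]]'; python3 -m creep '[[0,0,0,0,0,0.0005,0],[0,0,0,0,0,0.001,0],[0,0,0,0,0,0.001,0]]'
```

```text
clock: 27.18
tool_pos: [0.4864, 0.1343, 0.0909]
orientation: [180.0, 0.0, -82.0]
force: [-0.0, -0.8, -0.7]
opening: 0.0555
clock: 27.43
tool_pos: [0.4865, 0.1343, 0.0898]
orientation: [180.0, 0.0, -82.0]
force: [-0.3, -0.8, -1.2]
opening: 0.0556
clock: 27.68
tool_pos: [0.4865, 0.1343, 0.0898]
orientation: [180.0, 0.0, -82.0]
force: [-4.5, -0.2, 12.9]
opening: 0.056
```

Contact. I release to about 74 mm, retreat and check.

```bash
python3 -m creep '[[0,0,0,0,0,-0.001,0.84],[0,0,0,0,0,-0.001,0.84],[0,0,0,0,0,-0.001,0.84],[0,0,0,0,0,-0.001,0.84],[0,0,0,0,0,-0.001,0.84]]'; python3 -m creep '[[0,0,0,0,0,-0.03,0.84],[0,0,0,0,0,-0.07,0.84],[0,0,0,0,0,-0.11,0.84],[0,0,0,0,0,-0.14,0.84],[0,0,0,0,0,-0.17,0.84],[0,0,0,0,0,-0.17,0.84]]'; python3 -m creep '[[0,0,0,0.35,0.05,0,0.84],[0,0,0,0.35,0.05,0,0.84],[0,0,0,0.35,0.05,0,0.84],[0,0,0,0.35,0.05,0,0.84],[0,0,0,0.35,0.05,0,0.84],[0,0,0,0.35,0.05,0,0.84],[0,0,0,0.35,0.05,0,0.84],[0,0,0,0.35,0.05,0,0.84],[0,0,0,0.35,0.05,0,0.84],[0,0,0,0.35,0.05,0,0.84],[0,0,0,0.35,0.05,0,0.84],[0,0,0,0.35,0.05,0,0.84]]'; python3 -c "
from h import *
for n in('top','scene'): cv2.imwrite(f'pics/{n}9.png',ctrl.snapshot(n))"
```

```text
clock: 28.1
tool_pos: [0.4863, 0.1342, 0.0896]
orientation: [180.0, 0.0, -82.0]
force: [0.5, 0.1, 0.6]
opening: 0.0731
clock: 28.6
tool_pos: [0.4889, 0.1352, 0.2661]
orientation: [-179.5, 0.2, -81.9]
force: [0.2, 0.5, -1.0]
opening: 0.0732
clock: 29.6
tool_pos: [0.4856, -0.2193, 0.2591]
orientation: [179.9, 0.1, -82.0]
force: [-0.5, 0.2, 0.1]
opening: 0.0735
```

View pics/scene9.png

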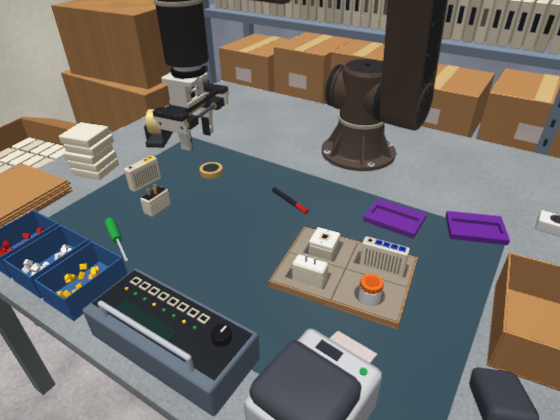

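View pics/top9.png

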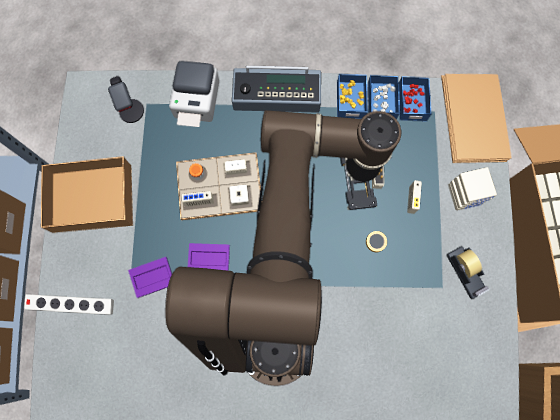

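Both views show all four parts in their pockets (scene: socket (324,242), terminal (384,254), adapter (310,268), tub (371,289)) and both spares where they stood. I'll measure the placed parts' top centres.

Run:
```python
from h import *
im=cv2.imread("pics/top9.png");b=im.astype(int);g=cv2.cvtColor(im,cv2.COLOR_BGR2GRAY)
a=cv2.imread("pics/top9.png")[140:230,165:275]; cv2.imwrite("pics/c9.png",cv2.resize(a,None,fx=6,fy=6,interpolation=2))
def zone(m,x0,y0,x1,y1):
    q=np.zeros(m.shape,np.uint8); q[y0:y1,x0:x1]=m[y0:y1,x0:x1]; return q
o=b[...,2]-b[...,0]>90
for c in blobs(zone(o,185,155,212,185),40): print("tub",rect("top",c,.056),"want 563 277")
w=(g>215)
for nm,z,t in(("adap",(222,155,252,182,.056),"582 146"),("sock",(226,182,254,212,.052),"486.5 133"),("term",(178,188,222,210,.076),"468 263")):
    for c in blobs(cv2.morphologyEx(zone(w,*z[:4]),cv2.MORPH_CLOSE,np.ones((3,3))),40): print(nm,rect("top",c,z[4]),"want",t)
s0=cv2.imread("pics/scene0.png");s9=cv2.imread("pics/scene9.png")
print("spare diff",cv2.absdiff(s0[150:218,120:172],s9[150:218,120:172]).max())
```

```text
tub [565.8 278.3  44.2  41.9  46.6] want 563 277
adap [585.5 149.2  68.   32.7 -82.1] want 582 146
sock [477.7 126.7  92.7  80.5   2.1] want 486.5 133
term [469.7 273.3 106.   33.5 -75.5] want 468 263
spare diff 167
```

View pics/c9.png

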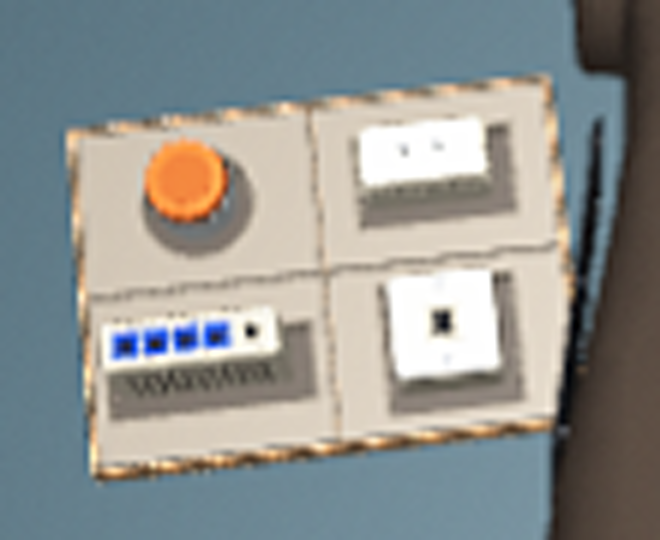

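Run:
```python
from h import *
s0=cv2.imread("pics/scene0.png");s9=cv2.imread("pics/scene9.png")
d=cv2.absdiff(s0,s9).max(2)[150:218,120:172]; ys,xs=np.where(d>40); print(len(ys), xs.min()+120,xs.max()+120,ys.min()+150,ys.max()+150)
def zone(m,x0,y0,x1,y1):
    q=np.zeros(m.shape,np.uint8); q[y0:y1,x0:x1]=m[y0:y1,x0:x1]; return q
for f in("scene0","scene9"):
    im=cv2.imread(f"pics/{f}.png"); b=im.astype(int)
    for z in((120,150,164,189),(138,184,172,216)): 
        m=zone((b[...,2]-b[...,0]>5)&(im.max(2)>90),*z); ys,xs=np.where(m>0); print(f,xs.mean().round(1),ys.mean().round(1),len(xs))
t9=cv2.imread("pics/top9.png");b=t9.astype(int)
m=zone((b[...,0]-b[...,2]>80),178,185,222,212); print("blue",rect("top",np.vstack(blobs(m,1)),.076))
g=cv2.cvtColor(t9,cv2.COLOR_BGR2GRAY)
for c in blobs(zone(g>240,226,182,249,206),40): print("sock",rect("top",c,.052))
cv2.imwrite("pics/sp.png",np.hstack([cv2.resize(x[150:220,115:185],None,fx=5,fy=5) for x in (s0,s9)]))
```

```text
10 166 171 216 217
scene0 142.5 172.5 808
scene0 154.4 200.7 536
scene9 142.6 172.6 837
scene9 154.4 200.7 538
blue [469.8 277.2  58.8  13.5 -82.8]
sock [490.1 134.   54.   53.6   8.4]
```

View pics/sp.png

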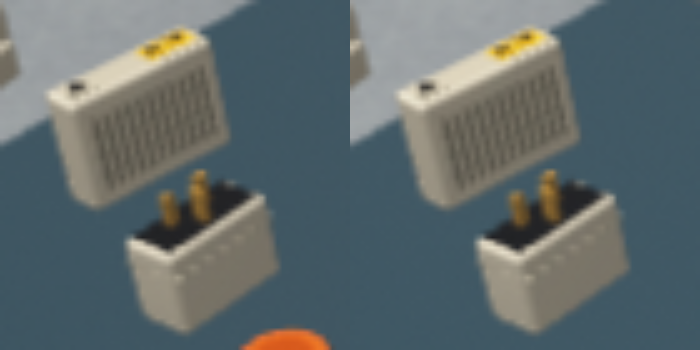

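```bash
python3 -m creep '[[0,0,0,0,0,0,0.84],[0,0,0,0,0,0,0.84],[0,0,0,0,0,0,0.84]]'; python3 -c "
from plant import ctrl
print(ctrl.close_job())"
```

```text
clock: 29.95
tool_pos: [0.486, -0.2187, 0.2597]
orientation: [180.0, 0.0, -81.9]
force: [-0.2, -0.7, 0.7]
opening: 0.0734
the job is handed in; nothing more can be done
None
```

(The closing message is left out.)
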